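# Hold a spring clip open over the edge of a stock card

### The job

Pick up the orange spring clip by squeezing its handles and lower it, jaws wide open, over the top edge of the white card at its red stripe: square to the card, about 2 cm of card in the mouth, neither jaw touching it. Finish there, still holding it squeezed open in the air so I can slip a tag in; never let go. Do not push against either card, and leave the jar, corner brace and pipe elbow where they are.

Things in the scene. Friction and masses are not known exactly. Their poses are not given: they have to be found in the camera images.
- clip: Orange spring clip with black jaw tips, like a clothes peg, 105 mm tall, 42 mm wide along y, about 110 g, loose, standing upright on its jaw tips. Origin: midway between the tips, at their underside; z up to the handles, x the way handles and jaws move, y along the 14 mm thick pivot pin, 55 mm above the origin. The frame stays midway between the halves when squeezed. Shut tips: 28 mm thick together.
- clip_grip (a point): Where to squeeze: midway between the handles, 85 mm above the clip's origin; axes as the clip's. The 36 mm wide handles lean out in a V, from the pivot (30 mm below this point) to 20 mm above it, where they are 53 mm over their outer faces. Squeezed fully, their outer faces are parallel, 28 mm apart, against a stop. Takes 6 N per finger to start, 12 N fully; let go, it springs shut.
- jaw (a joint): How far the clip is squeezed: angle of each half from shut. 0 = shut, 0.25 rad = fully open against its stop: the tips then gape 27 mm and the mouth is free up to 47 mm above the clip's origin.
- card_mark (a point): Middle of the top edge of the white stock card, at the centre of its red stripe (24 mm wide along the edge, running 40 mm down both faces). 100 mm above the table. x: across the card (its normal), y: along the top edge, z up. The card is rigid, 3 mm thick and 120 mm long; the stripe's centre lies 25 mm to the +y side of the middle of the card.
- card_stand: White stock card standing upright in a fixed wooden foot. Origin: centre of the foot's underside. Foot 61 mm (x) by 130 mm (y) by 25 mm high; the card rises from it to 100 mm, its normal along x. Can change places with the brown one.
- spare_stand: The same foot and card size, but a plain brown card without a stripe, fixed. Origin: centre of the foot's underside; normal of the card along x. Not to be touched.
- jar: Amber screw-top jar with a grey cap, 60 mm diameter, 85 mm high, loose bystander. Origin: centre of its underside.
- brace: Zinc corner brace, L-shaped, both legs 60 mm long, 20 mm wide, 4 mm thick, one flat on the table along x, the other upright at the +x end, loose bystander. Origin: centre of the flat leg's underside.
- elbow: Black plastic pipe elbow, 42 mm diameter over the collars, legs reaching 50 mm along +x and +y from the origin, lying flat, 42 mm high, loose bystander. Origin: on the table below the corner of the two axes.
There are look-alikes about, which are no part of the job. There is more than one size of the clip; the one meant has the size given above. What is shaped like the card_stand but turquoise is not meant.

How it is judged (in metres and radians):
On the way:
1. the clip is lifted in the fingers, clear of the table (height (world z) of clip above 0.03 m and contact force between the fingers and clip above 1 N), for 0.2 s.
At the end, for the whole second after the job is handed in: Fingers still squeeze the clip (>3 N), each half over 0.18 rad open; its origin within 9 mm of the white card's mid-plane, 14 mm of the stripe's centre, 10-33 mm below the top edge; upright and square within 0.25 rad, still, clear of the card (contact under 0.7 N) (value of joint jaw above 0.18 rad and contact force between the fingers and clip above 3 N and x of clip in the frame of card_mark between -0.009 and 0.009 m and y of clip in the frame of card_mark between -0.014 and 0.014 m and z of clip in the frame of card_mark between -0.033 and -0.01 m and angle between the x axis of clip and the x axis of card_mark, either way round below 0.25 rad and angle between clip's own z axis and vertical below 0.25 rad and contact force between each of clip, the arm and card_stand below 0.7 N and linear speed of clip below 0.03 m/s); the arm keeps its last pose, push and grip.
It fails at once if the white card or its foot is pushed hard (contact force between any of clip, the arm, the fingers and card_stand above 10 N).
It fails at once if the brown card is pushed (contact force between any of clip, the arm, the fingers and spare_stand above 5 N).
It fails at once if the jar, brace or elbow is shifted or tipped (distance of any of jar, brace, elbow from where it was at the start of the episode above 0.02 m or angle between jar's own z axis and vertical above 0.4 rad).
It also fails if it takes over 32 s, if anything falls off the work surface, if the arm or the gripper's body presses on something with over 40 N, if the wrist force passes 120 N, or if a joint passes its speed limit or range.

### The arm

A 6-joint arm with a two-finger parallel gripper is mounted at the origin on the work surface. World frame = base frame: x ahead of the robot, y to its left, z up, the work surface at z = 0. Lengths are in m, angles in degrees, forces in N, time in s.
With the tool pointing down it reaches from about 0.375 to 0.9 m from the base axis. Payload 3.1 kg.
Tool frame: the origin (TCP) lies midway between the tips of the shut fingers; the grasp point (between the pads) lies 19 mm behind it; z points along the fingers, y is the direction in which the jaws open and shut (so a half turn about z gives the same grasp; the last joint's range is limited). The gripper opens to 87 mm and grips with 3 to 60 N. Pads are 19 mm wide; open, the fingers measure 117 mm over their backs; the gripper's body (75 mm by 190 mm) begins 51 mm behind the grasp point.
Start: joints at [61.622, 30.224, 82.088, -0, 67.689, -10.227], TCP at [0.195, 0.594, 0.223] pointing down, gripper open.
Joint ranges: [-176.69, 176.69], [-43.24, 126.21], [12.49, 139.97], [-82, 262], [0, 151.66], [-163.58, 163.58]. Speed limits (degrees/s): [159.86, 159.86, 180, 180, 180, 180].

### API

Orientations are given as a 3x3 rotation matrix whose columns are the frame's x, y, z axes.
In Python, from rig import bot, capture, get_calibration gives the robot as it stands.
- The arm moves only by the tool play_rows, never from a script. Its arguments are lists of equal length, an entry for each row: "fingers": the closure in counts, from 0 (fully open) to 255 (shut); "linear": the shift along the tool's x, y, z in mm, a list of three; "rot": the turn, a rotation vector about the tool's x, y, z in degrees, a list of three. A call has 1 to 20 rows; each row is the pose to reach, as a shift and turn from the pose commanded when the call began, along the tool's axes at that moment; what a row does not reach only later rows make up. A row lasts 1/10 s, in which the tool goes at most 50 mm and 8.59 degrees, less where a joint would pass 70% of its speed; a pose out of reach is approached as far as the arm can. A call with a gripper value outside its range is refused whole. The fingers move at their own pace and stop on an object; the grip force is fixed at half the most. Time passes only in rows, so rows that repeat a pose let the fingers close. It gives the time, the measured TCP pose, the force and the opening at its end, in the units of the state.
- bot.read_state(): the state, without advancing time (a new reading comes with each control period).
- capture(name): name is "scene" or "top" or "wrist"; returns the picture (400x640x3 uint8, red, green, blue); there is no depth.
- get_calibration(name): a dict with "vfov" (degrees; the focal length in pixels is half the picture's height over the tangent of half this angle, whatever the lens; pixels are square), "cx", "cy" (the principal point, pixels), "camera_from_world" (4x4, takes a point from world to camera coordinates). Camera axes: x right, y down, z forward; pixel columns grow to the right and rows downward; lengths in m; the calibration is good to about 2 mm. A picture is of the moment at which its call begins: read the wrist's pose just before it. get_calibration takes no time and is no camera call; for the wrist camera it gives the pose at the moment of the call.
- bot.hand_in(): hands the job in, once; it reports no verdict.
The state is a dict: "time_s": time; "joint_positions": joint angles; "qvel": joint speeds; "tau": joint torques, N m; "position": TCP position; "tcp_rot": TCP orientation; "force": force on the tool from outside, world axes, zero at the start; "moment": the same for the moment, N m; "opening": opening from 0.0 (shut) to 1.0 (fully open).
Only numpy, scipy, OpenCV 4.12 (cv2) and the standard library are available. Lean on these libraries where they do the work, as an engineer would, in place of code of your own. Each camera call takes 0.05 s, during which the arm holds its last target.

## Working session

There is one attempt and no reset: what is moved stays moved. The work goes in short steps, Python scripts to look and compute and a tool call to move; the robot and the scene stay as the last step left them, time stands still between calls to the robot, and variables do not carry over. Pictures are saved under pics/ and viewed, and the job is handed in when it is done.

Besides the shell and the picture viewer there is one more tool, called after ">>>" in YAML: its name, and indented under it one key for each argument. play_rows: Moves the arm, as the interface text tells. Its arguments: {"type":"object","properties":{"fingers":{"type":"array"},"linear":{"type":"array"},"rot":{"type":"array"}},"required":["fingers","linear","rot"]}

```bash
ls; mkdir -p pics; python3 - <<'E'
from rig import bot,capture,get_calibration
import cv2,json
print(bot.read_state())
for n in ["scene","top","wrist"]:
    im=capture(n); cv2.imwrite(f"pics/{n}0.png",im[:,:,::-1])
    c=get_calibration(n);print(n,c)
E
```

```text
pics
{'time_s': 0.0, 'joint_positions': array([ 6.16228442e+01,  3.02776678e+01,  8.21560854e+01, -1.77132824e-04,
        6.76884028e+01, -1.02268061e+01]), 'qvel': array([ 0.02853215,  0.05486115, -0.04211627, -0.09671548,  0.1126168 ,
        0.05001676]), 'tau': array([ 8.24344243e-04, -4.40035915e+01, -1.76596177e+01,  6.35028072e-02,
        5.80092939e-02, -1.37900233e-04]), 'position': array([0.19431229, 0.59326371, 0.22158722]), 'tcp_rot': array([[-9.50242529e-01,  3.11509414e-01, -1.01077701e-03],
       [ 3.11510827e-01,  9.50240749e-01, -1.87719356e-03],
       [ 3.75718038e-04, -2.09865713e-03, -9.99997727e-01]]), 'force': array([0.15322434, 0.38673097, 0.22997888]), 'moment': array([-0.01135498, -0.02566577, -0.00419416]), 'opening': 0.9935808716030006}
scene {'vfov': 47.005392642032014, 'cx': 310.5228548545287, 'cy': 197.6572832585912, 'camera_from_world': array([[-0.84813011,  0.52945336,  0.018827  ,  0.45833665],
       [ 0.36635047,  0.6117857 , -0.7010746 , -0.14113207],
       [-0.3827044 , -0.5877052 , -0.71283935,  1.40536122],
       [ 0.        ,  0.        ,  0.        ,  1.        ]])}
top {'vfov': 50.29609033587901, 'cx': 321.4513187355007, 'cy': 198.59497513873637, 'camera_from_world': array([[-0.01824352, -0.99973603, -0.0139656 ,  0.02988383],
       [-0.99055745,  0.01997076, -0.1356359 ,  0.5429274 ],
       [ 0.135879  ,  0.01135925, -0.99066032,  0.88867543],
       [ 0.        ,  0.        ,  0.        ,  1.        ]])}
wrist {'vfov': 63.993150846159054, 'cx': 320.65048604591976, 'cy': 197.84926385885404, 'camera_from_world': array([[ 3.11232600e-01,  9.50333241e-01, -9.99504195e-04,
        -6.23206764e-01],
       [ 9.18336520e-01, -3.00482776e-01,  2.57620140e-01,
        -3.15287474e-02],
       [ 2.44524649e-01, -8.10976672e-02, -9.66245758e-01,
         3.89753390e-01],
       [ 0.00000000e+00,  0.00000000e+00,  0.00000000e+00,
         1.00000000e+00]])}
```

View pics/scene0.png

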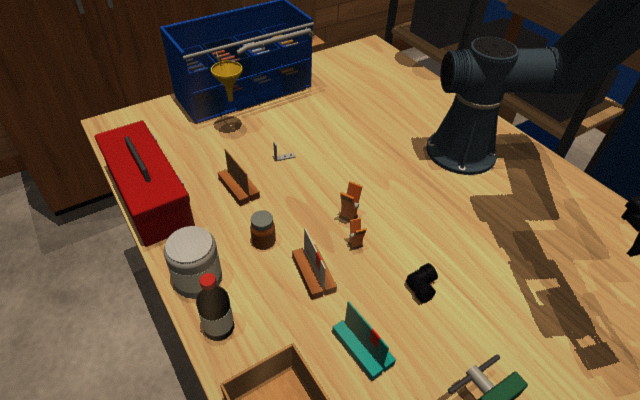

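View pics/top0.png

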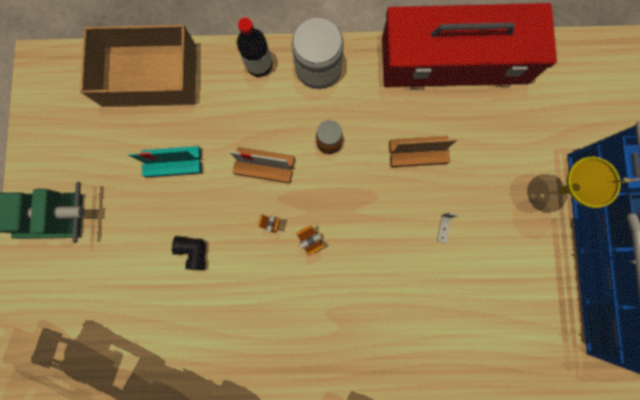

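View pics/wrist0.png

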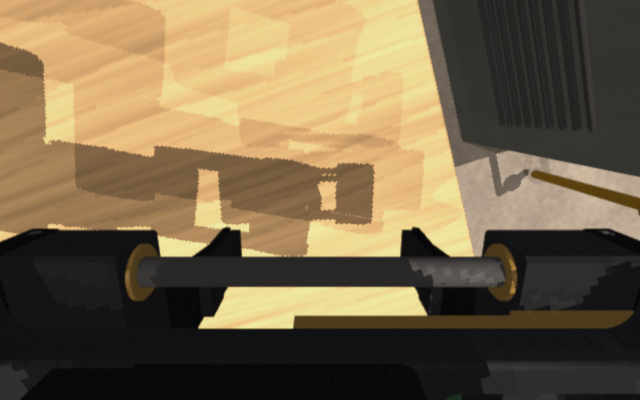

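The scene shows two orange clips: scene (351,202) / top (312,239), and scene (357,235) / top (270,223). The white card with the red stripe is at scene (313,262) / top (263,160). The turquoise stand is at top (170,160), the brown one at top (420,150), the jar at (329,137), the brace at (446,228) and the elbow at (190,252). I'll enlarge the clips and card next.

```bash
python3 - <<'E'
import cv2,numpy as np
t=cv2.imread("pics/top0.png");s=cv2.imread("pics/scene0.png")
a=cv2.resize(t[130:265,220:355],(540,540),interpolation=cv2.INTER_CUBIC)
b=cv2.resize(s[170:310,280:420],(540,540),interpolation=cv2.INTER_CUBIC)
cv2.imwrite("pics/ct0.png",a);cv2.imwrite("pics/cs0.png",b)
E
```

```text
(no output)
```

View pics/ct0.png

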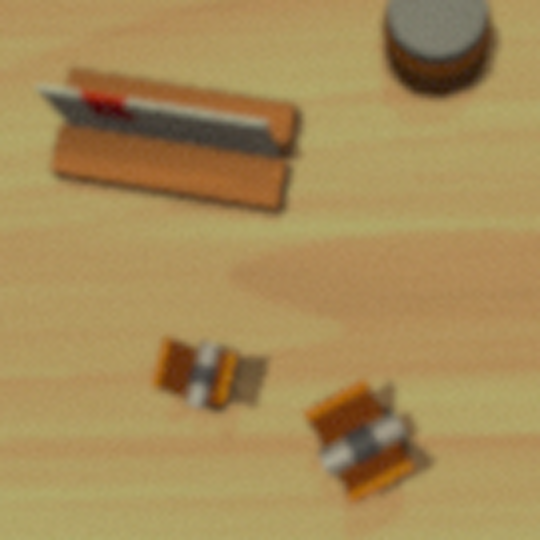

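View pics/cs0.png

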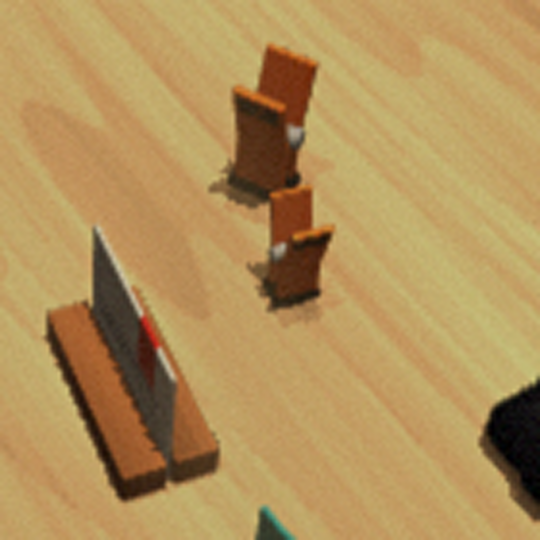

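```bash
cat > h.py <<'E'
import numpy as np,cv2
from rig import bot,capture,get_calibration
def ray(c,u,v):
    f=200/np.tan(np.radians(c["vfov"]/2)); T=c["camera_from_world"]
    d=T[:3,:3].T@np.array([(u-c["cx"])/f,(v-c["cy"])/f,1.]); o=-T[:3,:3].T@T[:3,3]
    return o,d
def onz(c,u,v,z):
    o,d=ray(c,u,v); return o+d*(z-o[2])/d[2]
def proj(c,p):
    f=200/np.tan(np.radians(c["vfov"]/2)); T=c["camera_from_world"]
    q=T[:3,:3]@np.array(p)+T[:3,3]; return np.array([c["cx"]+f*q[0]/q[2],c["cy"]+f*q[1]/q[2]])
E
python3 - <<'E'
from h import *
np.set_printoptions(precision=4,suppress=True)
c=get_calibration("top"); s=get_calibration("scene")
t=lambda u,v,z:onz(c,220+u/4-.5+.125,130+v/4-.375,z)
sc=lambda u,v,z:onz(s,280+u*140/540-.37,170+v*140/540-.37,z)
print("big top");P=[t(*p,.105) for p in [(306,412),(366,382),(352,501),(413,467)]]
for p in P:print(p)
print(np.linalg.norm(P[1]-P[0]),np.linalg.norm(P[3]-P[2]),np.linalg.norm(P[2]-P[0]),np.mean(P,0))
print("small@.105");Q=[t(*p,.105) for p in [(165,338),(154,384),(236,350),(222,408)]]
print(np.linalg.norm(Q[1]-Q[0]),np.linalg.norm(Q[2]-Q[0]))
print("big scene");R=[sc(*p,.105) for p in [(266,44),(317,65),(233,87),(285,107)]]
for p in R:print(p)
print(np.linalg.norm(R[1]-R[0]),np.linalg.norm(R[2]-R[0]),np.mean(R,0))
print("card top");
for p in [(40,90),(270,122),(104,98)]: print(t(*p,.1))
print("card scene")
for p in [(96,227),(175,380),(147,320)]: print(sc(*p,.1))
print("jar",t(437,22,.085),"elbow",onz(c,190,252,.02),"spare",onz(c,388,140,.1),onz(c,455,143,.1))
E
```

```text
big top
[0.4667 0.0704 0.105 ]
[0.4811 0.0403 0.105 ]
[0.4223 0.0481 0.105 ]
[0.4385 0.0176 0.105 ]
0.033375081793904124 0.03448457663846595 0.04966403693524306 [0.4521 0.0441 0.105 ]
small@.105
0.02363504099680884 0.0362689272028148
big scene
[0.4419 0.0184 0.105 ]
[0.4251 0.0512 0.105 ]
[0.4828 0.0401 0.105 ]
[0.4649 0.0715 0.105 ]
0.036891637758807105 0.04627379063571386 [0.4537 0.0453 0.105 ]
card top
[0.6353 0.2063 0.1   ]
[0.6159 0.0877 0.1   ]
[0.6303 0.1732 0.1   ]
card scene
[0.6156 0.0911 0.1   ]
[0.636  0.2072 0.1   ]
[0.6269 0.1646 0.1   ]
jar [0.6712 0.0008 0.085 ] elbow [0.4337 0.3091 0.02  ] spare [ 0.6538 -0.1205  0.1   ] [ 0.6444 -0.2574  0.1   ]
```

The big clip at top (312,239) fits: measured on z=0.105 its handle edges are 33–37 mm wide and about 50 mm across (36/53 given), while the other is only about 24 mm wide. It stands near (0.453,0.045), with x at about 27°. The card mark is near (0.630,0.173), with its normal at about -9.7°. Next I hover beside the clip for a wrist view.

```bash
cat >> h.py <<'E'
def Rdown(yaw): # tool y at yaw, z down
    a=np.radians(yaw); y=np.array([np.cos(a),np.sin(a),0]); z=np.array([0,0,-1.]); return np.c_[np.cross(y,z),y,z]
def togo(p,yaw,st=None):
    from scipy.spatial.transform import Rotation as Ro
    st=st or bot.read_state(); R=st["tcp_rot"]
    print("lin mm",np.round(R.T@(np.array(p)-st["position"])*1e3,1),"rot",np.round(Ro.from_matrix(R.T@Rdown(yaw)).as_rotvec(degrees=True),2))
E
python3 - <<'E'
from h import *
st=bot.read_state();print(Rdown(71.9))
togo((0.480,-0.005,0.23),27)
c=get_calibration("top");print(onz(c,270,223,.06))
E
```

```text
[[-0.95051573  0.31067643  0.        ]
 [ 0.31067643  0.95051573  0.        ]
 [ 0.          0.         -1.        ]]
lin mm [-457.8 -479.7   -7.5] rot [-9.000e-02  2.000e-02  4.485e+01]
[0.4905824  0.12850433 0.06      ]
```

>>> play_rows:
  fingers: [0,0,0,0,0,0,0,0,0,0,0,0,0,0,0,0,0]
  linear:
    - [-30,-32,-8]
    - [-60,-64,-8]
    - [-92,-96,-8]
    - [-124,-130,-8]
    - [-156,-164,-8]
    - [-188,-197,-8]
    - [-220,-230,-8]
    - [-252,-264,-8]
    - [-284,-298,-8]
    - [-316,-331,-8]
    - [-348,-365,-8]
    - [-380,-398,-8]
    - [-410,-430,-8]
    - [-435,-456,-8]
    - [-450,-472,-8]
    - [-458,-480,-8]
    - [-458,-480,-8]
  rot:
    - [0,0,3]
    - [0,0,6]
    - [0,0,9]
    - [0,0,12]
    - [0,0,15]
    - [0,0,18]
    - [0,0,21]
    - [0,0,24]
    - [0,0,28]
    - [0,0,31]
    - [0,0,34]
    - [0,0,37]
    - [0,0,40]
    - [0,0,43]
    - [0,0,44]
    - [0,0,44.9]
    - [0,0,44.9]

```text
time_s: 1.85
position: [0.4808, -0.0058, 0.2304]
tcp_rot: [[-0.451, 0.892, 0.0], [0.892, 0.451, 0.0], [-0.0, 0.0, -1.0]]
force: [0.2, -1.1, -0.4]
opening: 0.999
```

```bash
python3 - <<'E'
from h import *
st=bot.read_state();c=get_calibration("wrist");im=capture("wrist");cv2.imwrite("pics/w1.png",im[:,:,::-1])
print(st["position"],st["tcp_rot"][:,1],st["time_s"])
for p in [(.453,.045,.105),(.453,.045,0),(.63,.173,.1)]: print(proj(c,p))
E
```

```text
[ 0.4808367  -0.00580501  0.23039807] [8.92348379e-01 4.51347258e-01 1.49285801e-04] 1.85
[319.01799581 126.04944021]
[319.45737166 122.45049771]
[568.38707335  85.24712881]
```

View pics/w1.png

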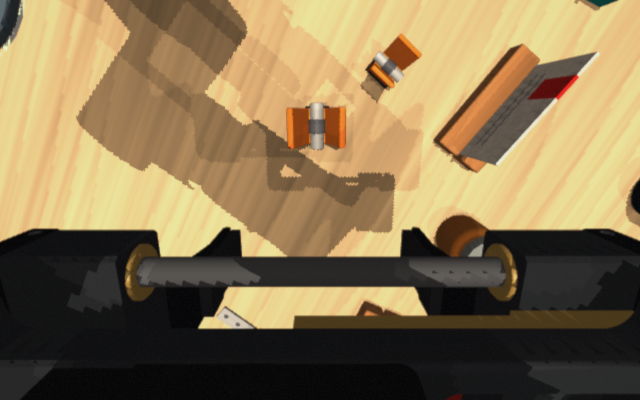

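The wrist view shows the chosen clip at (317,127) almost square to the tool, the small clip at (392,62), and the white card's top edge running (597,53)–(495,164) with red at about (565,80). I'll enlarge both to measure them.

```bash
python3 - <<'E'
import cv2,numpy as np
t=cv2.imread("pics/w1.png")
a=cv2.resize(t[90:165,275:360],None,fx=7,fy=7,interpolation=cv2.INTER_CUBIC)
b=cv2.resize(t[40:180,480:610],None,fx=4,fy=4,interpolation=cv2.INTER_CUBIC)
cv2.imwrite("pics/w1a.png",a);cv2.imwrite("pics/w1b.png",b)
E
```

```text
(no output)
```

View pics/w1a.png

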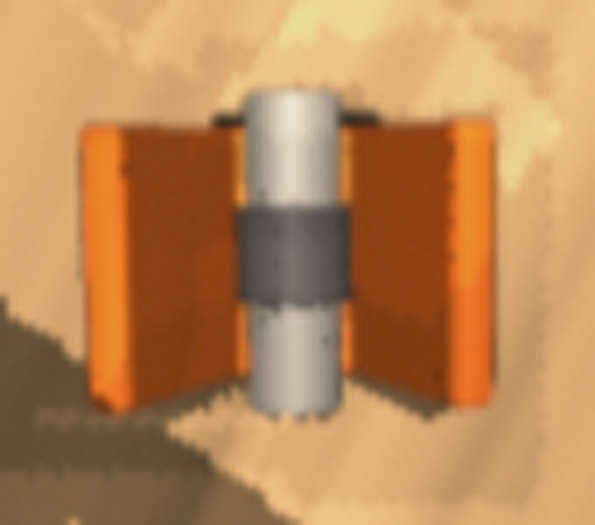

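View pics/w1b.png

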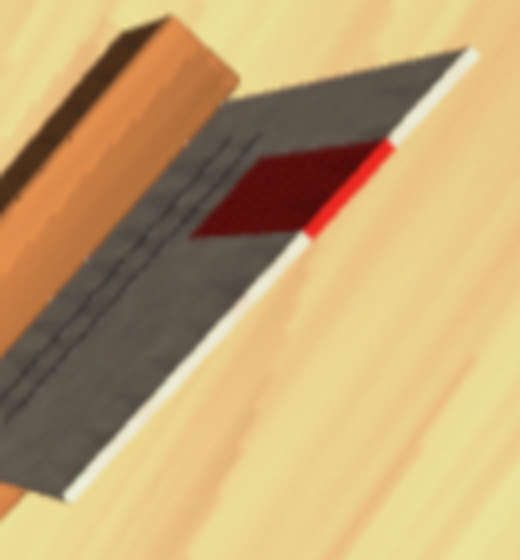

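```bash
python3 - <<'E'
from h import *
np.set_printoptions(precision=4,suppress=True)
c=get_calibration("wrist"); 
t=lambda u,v,z:onz(c,275+u/7-.43,90+v/7-.43,z)
k=lambda u,v,z:onz(c,480+u/4-.375,40+v/4-.375,z)
P=[t(*p,.105) for p in [(82,125),(93,410),(496,118),(493,407)]]
ang=lambda d:np.degrees(np.arctan2(d[1],d[0]))
n=np.linalg.norm
print(np.mean(P,0),[n(P[1]-P[0]),n(P[3]-P[2]),n(P[2]-P[0]),n(P[3]-P[1])],ang(P[2]-P[0]),ang(P[3]-P[1]),ang(P[0]-P[1])-90,ang(P[2]-P[3])-90)
q=[t(*p,.062) for p in [(293,90),(293,417)]]; print("pin",np.mean(q,0),n(q[1]-q[0]),ang(q[0]-q[1])-90)
E_=[k(*p,.1) for p in [(474,52),(70,497)]]; m=[k(*p,.1) for p in [(391,146),(309,236)]]
print("card",E_,n(E_[0]-E_[1]),"normal",ang(E_[0]-E_[1])-90,"mark",np.mean(m,0),n(m[0]-m[1]))
u=(E_[0]-E_[1])/n(E_[0]-E_[1]);print("mark via ends",np.mean(E_,0)+.025*u)
cl=np.mean(P,0);togo((cl[0],cl[1],.066),27)
E
```

```text
[0.4503 0.0437 0.105 ] [np.float64(0.034995631163073616), np.float64(0.03544117851446448), np.float64(0.051142513709636093), np.float64(0.05101930137406206)] 27.859317931532473 27.359710417328376 27.647383143517047 27.447718229735386
pin [0.4502 0.0432 0.062 ] 0.04600796675937773 26.734196396103442
card [array([0.6346, 0.2066, 0.1   ]), array([0.6133, 0.0899, 0.1   ])] 0.11866270827085028 normal -10.318534173375298 mark [0.6287 0.1724 0.1   ] 0.02323432510904676
mark via ends [0.6284 0.1728 0.1   ]
lin mm [ 56.4  -4.4 164.4] rot [-0.03 -0.06 -0.09]
```

>>> play_rows:
  fingers: [0,0,0,0,0,0,0,0,0,0]
  linear:
    - [28,-2,0]
    - [56,-4,10]
    - [56,-4,40]
    - [56,-4,75]
    - [56,-4,105]
    - [56,-4,130]
    - [56,-4,145]
    - [56,-4,157]
    - [56,-4,164]
    - [56,-4,164]
  rot:
    - [0,0,-0.5]
    - [0,0,-0.5]
    - [0,0,-0.5]
    - [0,0,-0.5]
    - [0,0,-0.5]
    - [0,0,-0.5]
    - [0,0,-0.5]
    - [0,0,-0.5]
    - [0,0,-0.5]
    - [0,0,-0.5]

```text
time_s: 2.9
position: [0.4503, 0.0443, 0.0661]
tcp_rot: [[-0.462, 0.887, -0.002], [0.887, 0.462, 0.0], [0.001, -0.002, -1.0]]
force: [0.1, -0.2, -0.1]
opening: 1.001
```

```bash
python3 - <<'E'
from h import *
t=capture("wrist");cv2.imwrite("pics/w2.png",t[:,:,::-1])
s=capture("scene");cv2.imwrite("pics/s2.png",cv2.resize(s[120:280,260:480,::-1],None,fx=3.4,fy=3.4,interpolation=cv2.INTER_CUBIC))
togo((.4505,.0435,.066),27.5)
E
```

```text
lin mm [ 0.1 -0.8  0.9] rot [0.01 0.01 0.01]
```

View pics/w2.png

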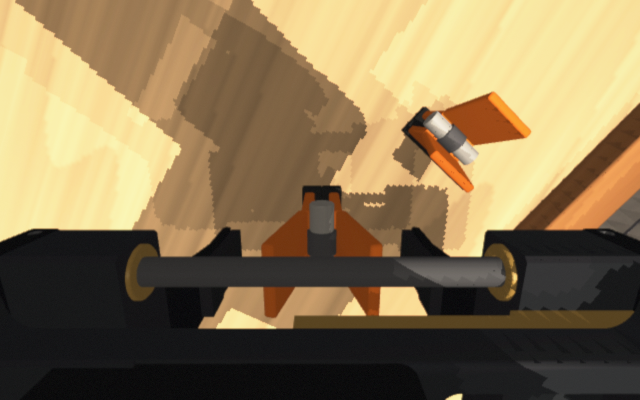

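View pics/s2.png

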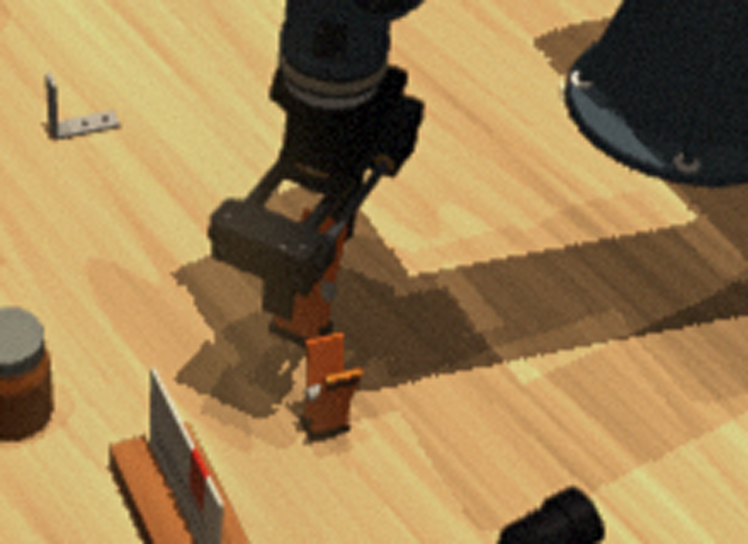

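The clip is centred between the fingers: handles at columns 262–381, fingers at about 220–420. Squeezing now.

>>> play_rows:
  fingers: [60,100,130,255,255,255,255,255,255,255,255,255,255,255,255]
  linear:
    - [0,0,0]
    - [0,0,0]
    - [0,0,0]
    - [0,0,0]
    - [0,0,0]
    - [0,0,0]
    - [0,0,0]
    - [0,0,0]
    - [0,0,0]
    - [0,0,0]
    - [0,0,0]
    - [0,0,0]
    - [0,0,0]
    - [0,0,0]
    - [0,0,0]
  rot:
    - [0,0,0]
    - [0,0,0]
    - [0,0,0]
    - [0,0,0]
    - [0,0,0]
    - [0,0,0]
    - [0,0,0]
    - [0,0,0]
    - [0,0,0]
    - [0,0,0]
    - [0,0,0]
    - [0,0,0]
    - [0,0,0]
    - [0,0,0]
    - [0,0,0]

```text
time_s: 4.5
position: [0.4566, 0.0428, 0.0687]
tcp_rot: [[-0.46, 0.888, 0.012], [0.888, 0.46, -0.001], [-0.006, 0.01, -1.0]]
force: [2.7, 2.3, 13.5]
opening: 0.314
```

```bash
python3 - <<'E'
from h import *
t=capture("wrist");cv2.imwrite("pics/w3.png",t[:,:,::-1])
print(bot.read_state()["opening"]*87)
E
```

```text
27.503686567231853
```

View pics/w3.png

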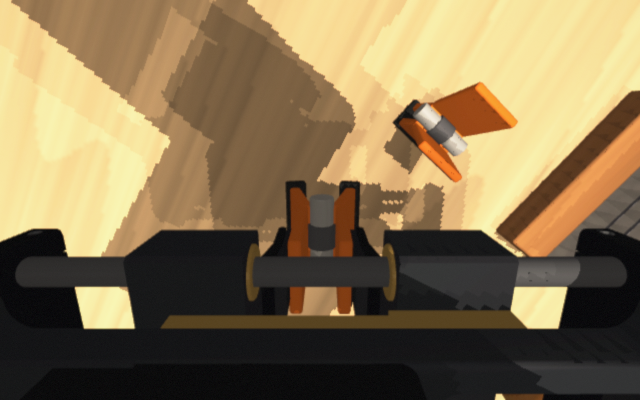

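The fingers stopped at 27.5 mm, so the handles are parallel and the jaws fully open. Lifting gently.

>>> play_rows:
  fingers: [255,255,255,255,255,255,255,255,255,255,255,255,255,255]
  linear:
    - [0,0,-4]
    - [0,0,-9]
    - [0,0,-16]
    - [0,0,-26]
    - [0,0,-38]
    - [0,0,-52]
    - [0,0,-68]
    - [0,0,-84]
    - [0,0,-100]
    - [0,0,-115]
    - [0,0,-128]
    - [0,0,-138]
    - [0,0,-145]
    - [0,0,-145]
  rot:
    - [0,0,0]
    - [0,0,0]
    - [0,0,0]
    - [0,0,0]
    - [0,0,0]
    - [0,0,0]
    - [0,0,0]
    - [0,0,0]
    - [0,0,0]
    - [0,0,0]
    - [0,0,0]
    - [0,0,0]
    - [0,0,0]
    - [0,0,0]

```text
time_s: 5.95
position: [0.4518, 0.0432, 0.2124]
tcp_rot: [[-0.461, 0.887, 0.002], [0.887, 0.461, -0.0], [-0.001, 0.001, -1.0]]
force: [-0.7, -0.2, -1.5]
opening: 0.315
```

```bash
python3 - <<'E'
from h import *
t=capture("wrist");cv2.imwrite("pics/w4.png",t[:,:,::-1])
s=capture("scene");cv2.imwrite("pics/s4.png",cv2.resize(s[80:280,240:480,::-1],None,fx=3.0,fy=3.0,interpolation=cv2.INTER_CUBIC))
st=bot.read_state();print(st["position"],st["opening"]*87,st["force"],st["time_s"])
E
```

```text
[0.45104849 0.04323218 0.21133608] 27.209780309656942 [-0.6801659   0.52152146 -0.78027727] 6.05
```

View pics/w4.png

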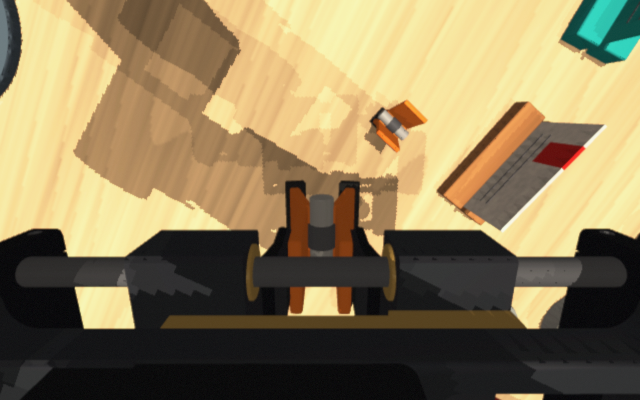

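View pics/s4.png

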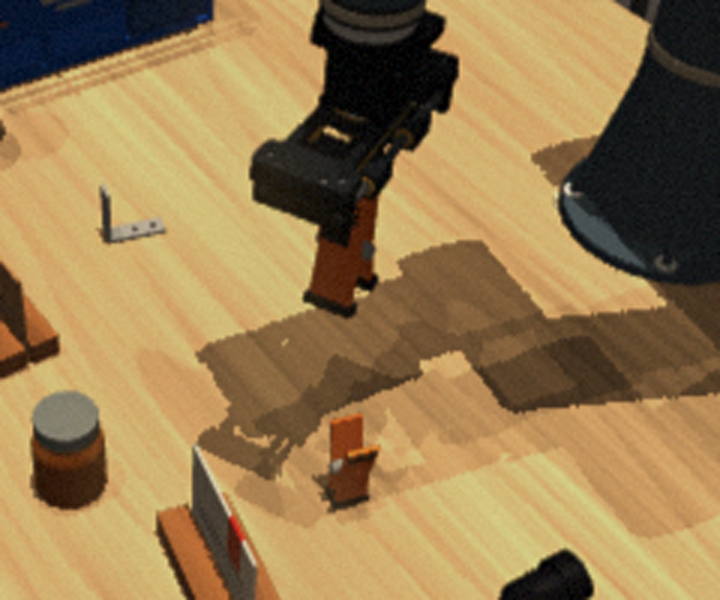

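Lifted, jaws gaping, nothing disturbed: tips at wrist (295,183) and (349,183), pin at (321,200). Now I check how the clip sits in the hand and work out the move.

```bash
python3 - <<'E'
from h import *
np.set_printoptions(precision=4,suppress=True)
st=bot.read_state();c=get_calibration("wrist");R=st["tcp_rot"];p=st["position"]
im=cv2.imread("pics/w4.png")
cv2.imwrite("pics/w4c.png",cv2.resize(im[165:335,260:385],None,fx=3.5,fy=3.5,interpolation=cv2.INTER_CUBIC))
# expected pixels: tips' +x end lower edge, pin end
for n,q in {"pin +x end top":(.0225,0,-.019+.030-.007),"tipL":(.021,-.0275,.066),"tipR":(.021,.0275,.066),"tipin L":(.021,-.0135,.066),"handle top L":(.018,-.014,-.039),"handle -x":(-.018,-.014,-.039)}.items(): print(n,proj(c,p+R@np.array(q)))
k=lambda u,v,z:onz(c,u,v,z)
a,b=k(606,125,.1),k(501,230,.1);print(a,b,np.linalg.norm(a-b)); d=a-b;print(np.degrees(np.arctan2(d[1],d[0]))-90,(a+b)/2+.025*d/np.linalg.norm(d))
togo((.629,.1727,.211),-10.2); 
E
```

```text
pin +x end top [321.4876 202.4146]
tipL [283.5111 181.2662]
tipR [359.0548 181.29  ]
tipin L [302.7402 181.2723]
handle top L [287.8709 241.1074]
handle -x [289.9941 316.8783]
[0.6343 0.2054 0.1   ] [0.6116 0.0886 0.1   ] 0.1189248386265802
-11.019758196530688 [0.6277 0.1715 0.1   ]
lin mm [ 32.9 217.6   0.2] rot [-0.04 -0.01 37.65]
```

View pics/w4c.png

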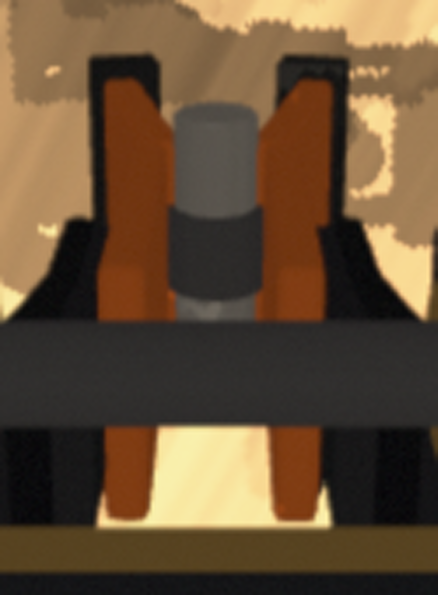

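Clip tips are at row 181, where a centred clip is predicted (181.3), and lateral offset is under 1 mm, so the clip sits as planned. Moving over the card.

>>> play_rows:
  fingers: [255,255,255,255,255,255,255,255,255,255,255,255,255,255,255,255,255]
  linear:
    - [1,6,0]
    - [3,17,0]
    - [5,33,0]
    - [8,51,0]
    - [11,70,0]
    - [14,90,0]
    - [17,110,0]
    - [20,130,0]
    - [23,150,0]
    - [26,168,0]
    - [28,184,0]
    - [30,198,0]
    - [32,208,0]
    - [33,215,0]
    - [33,217,0]
    - [33,217,0]
    - [33,217,0]
  rot:
    - [0,0,1]
    - [0,0,3]
    - [0,0,6]
    - [0,0,9]
    - [0,0,12]
    - [0,0,15]
    - [0,0,19]
    - [0,0,23]
    - [0,0,26]
    - [0,0,29]
    - [0,0,32]
    - [0,0,34]
    - [0,0,36]
    - [0,0,37]
    - [0,0,38]
    - [0,0,38]
    - [0,0,38]

```text
time_s: 7.75
position: [0.6282, 0.1723, 0.2112]
tcp_rot: [[0.183, 0.983, -0.001], [0.983, -0.183, -0.0], [-0.0, -0.001, -1.0]]
force: [0.7, -0.3, -2.0]
opening: 0.312
```

```bash
python3 - <<'E'
from h import *
t=capture("wrist");cv2.imwrite("pics/w5.png",cv2.resize(t[130:340,220:420,::-1],None,fx=2.8,fy=2.8,interpolation=cv2.INTER_CUBIC))
s=capture("scene");cv2.imwrite("pics/s5f.png",s[:,:,::-1]);cv2.imwrite("pics/s5.png",cv2.resize(s[180:310,250:400,::-1],None,fx=4,fy=4,interpolation=cv2.INTER_CUBIC))
s=capture("top");cv2.imwrite("pics/t5.png",cv2.resize(s[80:240,200:400,::-1],None,fx=3,fy=3,interpolation=cv2.INTER_CUBIC))
st=bot.read_state();print(st["position"],st["tcp_rot"][:,1],st["opening"]*87,st["time_s"])
togo((.6285,.1722,.211),-10.5)
E
```

```text
[0.6284146  0.17222344 0.21164212] [ 9.83044435e-01 -1.83367324e-01 -2.52470253e-04] 27.2563159788786 7.9
lin mm [-0.   0.1  0.6] rot [-0.01  0.01 -0.07]
```

View pics/w5.png

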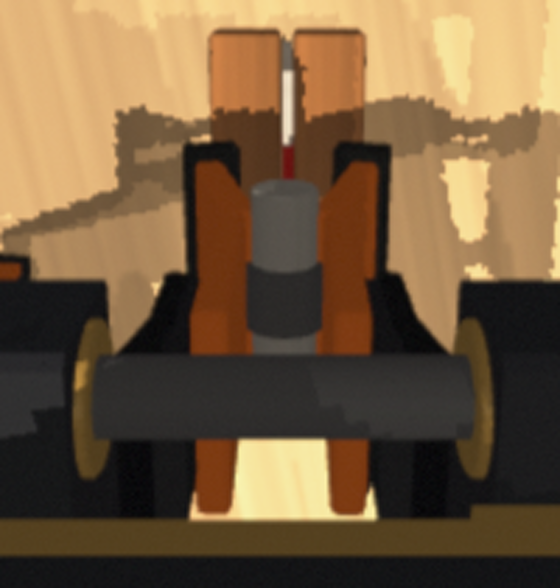

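View pics/s5.png

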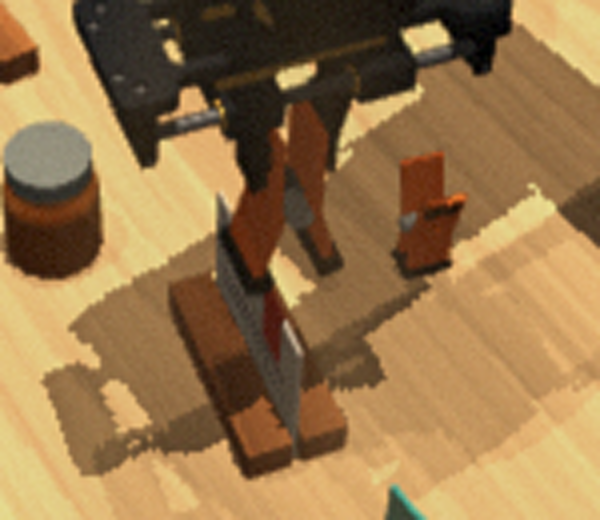

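View pics/t5.png

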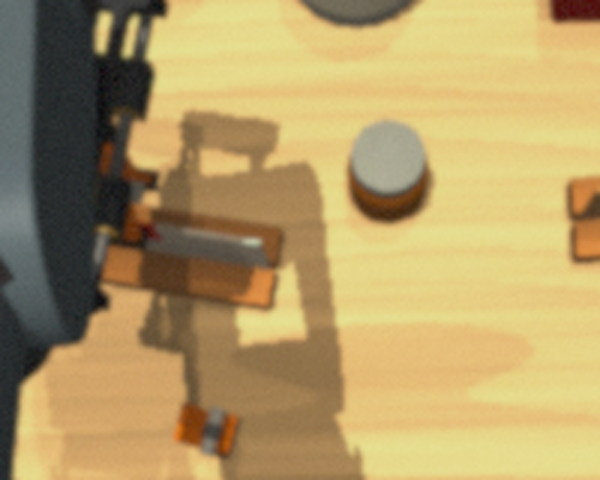

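The card's top edge appears vertical in the wrist view at crop column 288, midway between the jaw tips (185–390), so it is square and centred. The end of the red stripe is at crop row 147; I'll check the along-edge offset.

```bash
python3 - <<'E'
from h import *
st=bot.read_state();c=get_calibration("wrist")
for v,z in ((147,.1),(42,.1),(68,.1)):
    q=onz(c,220+288.5/2.8-.3,130+v/2.8-.3,z); print(v,q,np.round(st["tcp_rot"].T@(q-st["position"])*1e3,1))
E
```

```text
147 [0.63225393 0.18206131 0.1       ] [ 10.4   2.  111.6]
42 [0.63814838 0.21401712 0.1       ] [ 42.9   1.9 111.6]
68 [0.63672196 0.20628402 0.1       ] [ 35.    1.9 111.6]
```

>>> play_rows:
  fingers: [255,255,255,255,255,255,255,255,255,255,255,255]
  linear:
    - [0,1,3]
    - [0,1,8]
    - [0,1,15]
    - [0,1,22]
    - [0,1,29]
    - [0,1,36]
    - [0,1,43]
    - [0,1,50]
    - [0,1,57]
    - [0,1,62]
    - [0,1,65]
    - [0,1,65]
  rot:
    - [0,0,0]
    - [0,0,0]
    - [0,0,0]
    - [0,0,0]
    - [0,0,0]
    - [0,0,0]
    - [0,0,0]
    - [0,0,0]
    - [0,0,0]
    - [0,0,0]
    - [0,0,0]
    - [0,0,0]

```text
time_s: 9.1
position: [0.6295, 0.1723, 0.146]
tcp_rot: [[0.183, 0.983, -0.001], [0.983, -0.183, -0.0], [-0.0, -0.001, -1.0]]
force: [-0.8, 0.2, -1.5]
opening: 0.318
```

```bash
python3 - <<'E'
from h import *
t=capture("wrist");cv2.imwrite("pics/w6.png",cv2.resize(t[130:340,220:420,::-1],None,fx=2.8,fy=2.8,interpolation=cv2.INTER_CUBIC))
s=capture("scene");cv2.imwrite("pics/s6.png",cv2.resize(s[180:310,250:400,::-1],None,fx=4,fy=4,interpolation=cv2.INTER_CUBIC))
st=bot.read_state();print(st["position"],st["tcp_rot"][:,1],st["opening"]*87,st["time_s"],st["force"])
c=get_calibration("wrist")
print(proj(c,(.6285,.1722,.1)))
E
```

```text
[0.62994574 0.17236649 0.14673015] [ 9.83094051e-01 -1.83100745e-01  4.51781158e-04] 27.524808800308534 9.2 [-0.05416232  0.48253036 -0.94164428]
[318.28082628 217.50865271]
```

View pics/w6.png

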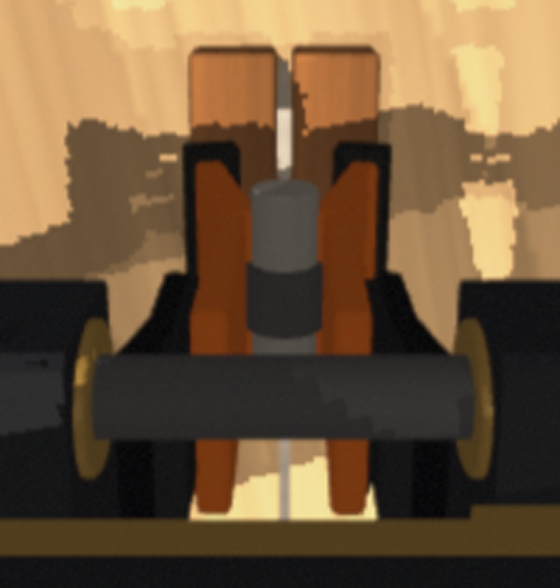

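View pics/s6.png

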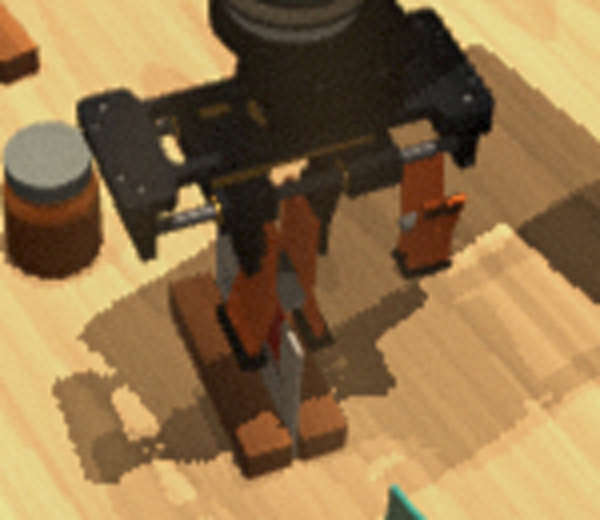

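```bash
python3 - <<'E'
from h import *
st=bot.read_state();c=get_calibration("wrist");s=get_calibration("scene");R=st["tcp_rot"]
for v in (108,):
    q=onz(c,220+285/2.8-.3,130+v/2.8-.3,.1); print(v,q,np.round(R.T@(q-st["position"])*1e3,1))
for z in (.060,.066,.072):
  for q in [(.021,.0275),(-.021,.0275),(.021,-.0275)]:
    u=proj(s,st["position"]+R@np.array([*q,z])); print(z,q,np.round((u-[250,180]+.375)*4,0))
print(st["position"],st["qvel"].round(2),st["force"])
E
```

```text
108 [0.63688945 0.20539807 0.1       ] [33.7  0.8 46.7]
0.06 (0.021, 0.0275) [242. 363.]
0.06 (-0.021, 0.0275) [214. 304.]
0.06 (0.021, -0.0275) [336. 334.]
0.066 (0.021, 0.0275) [242. 370.]
0.066 (-0.021, 0.0275) [214. 311.]
0.066 (0.021, -0.0275) [336. 340.]
0.072 (0.021, 0.0275) [241. 376.]
0.072 (-0.021, 0.0275) [214. 317.]
0.072 (0.021, -0.0275) [335. 347.]
[0.62994574 0.17236649 0.14673015] [-0.01 -0.29 -0.25  0.01  0.   -0.05] [-0.05416232  0.48253036 -0.94164428]
```

The tip corners in the scene view, about (242,368) and (330,343), match the prediction for an origin 66 mm below the TCP, (242,370) and (336,340). That puts the clip origin about 20 mm below the top edge. The card is 0.8 mm off centre, the along-edge error is about 1.3 mm, and no contact force shows. Handing in.

```bash
python3 - <<'E'
from rig import bot
print(bot.hand_in())
E
```

```text
the job is handed in; nothing more can be done
None
```

I picked up the larger orange clip by its handles, squeezed it fully open, and lowered it over the white card at the red stripe. I handed the job in at about 9.2 s, still gripping it; no verdict was reported.

Last checks before hand-in:
- **Grip:** the finger opening was about 27.5 mm, which is the fully squeezed handle width, so the jaws were wide open.
- **Across the card:** the card was about 1 mm off the middle of the mouth, with roughly 11 mm clear on each side. In the wrist view the card looked square to the clip.
- **Along the edge:** the clip was about 1–2 mm from the stripe's centre. The stripe's end gave 1.6 mm before lowering, and the card's end gave 1.3 mm after.
- **Depth:** the clip's origin was about 20 mm below the top edge. The scene view agreed with that to within a few millimetres.
- **Contact:** the wrist force was about 1 N, mostly the clip's weight, with no sign of touching the card.

**Small disagreements:**
- The different views gave the stripe's position to within about 2 mm of each other, and the card's angle to within about 1.5°.
- While squeezing, the clip pressed on the table with about 14 N and the tool shifted about 6 mm. Both were gone after lifting, and the clip then sat centred in the hand.

I kept the arm clear of the jar, brace, elbow and brown card, but took no final measurement of their positions.

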